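# Put the lid back on the bearing tin

## Robot

A 6-joint arm with a two-finger parallel gripper is mounted at the origin on the work surface. World frame = base frame: x ahead of the robot, y to its left, z up, the work surface at z = 0. Lengths are in m, angles in rad, forces in N, time in s.
With the tool pointing down it reaches from about 0.3 to 0.775 m from the base axis. Payload 14.6 kg.
Tool frame: the origin (TCP) lies midway between the tips of the shut fingers; the grasp point (between the pads) lies 19 mm behind it (tcp_to_grasp is the distance from the TCP to the grasp point, in m); z points along the fingers, y is the line along which they close (so a half turn about z gives the same grasp; the last joint's range is limited). The gripper opens to 94 mm and grips with 3 to 60 N. Pads are 16 mm wide; open, the fingers measure 119 mm over their backs; the gripper's body (75 mm by 177 mm) begins 78 mm behind the grasp point.
Start: joints at [-1.237, 0.3, 1.521, -0, 1.321, -0.067], TCP at [0.215, -0.506, 0.205] pointing down, gripper open.
Joint ranges: [-3.03, 3.03], [-0.79, 2.21], [0.23, 2.52], [-1.04, 4.18], [0, 3.07], [-2.55, 2.55]. Speed limits (rad/s): [2.22, 2.22, 2.57, 3.14, 3.14, 3.14].

## Interface

Orientations are given as [roll, pitch, yaw] about the fixed x, y, z axes, in that order (R = Rz(yaw) Ry(pitch) Rx(roll)).
In Python, from station import * gives the robot as it stands.
- The arm moves only by the tool send_rows, never from a script. Its argument "motion" is a list of rows, each a list of 3 entries, a list of its own where there are three numbers: the shift along the tool's x, y, z in units of 0.03 m (1.0 is 0.03 m), then the turn, a rotation vector about the tool's x, y, z in units of 0.12 rad (1.0 is 0.12 rad), then the opening, from -1 (shut) to 1 (fully open). In form: [[[x, y, z], [rx, ry, rz], grip], ...]. A call has 1 to 12 rows; each row shifts and turns the commanded pose from where the row before left it, along the tool's axes as they then stand; what a row does not reach is not made up. A row lasts 1/10 s, in which the tool goes at most 50 mm and 8.59 degrees, less where a joint would pass 70% of its speed; a pose out of reach is approached as far as the arm can. A call with a number of a shift or a turn outside -1 to 1 is refused whole. A call with a gripper value outside its range is refused whole. The fingers move at their own pace and stop on an object; "squeeze" is the grip in N (left out, the last holds). Time passes only in rows, so rows that do not move let the fingers close. It gives the time, the measured TCP pose, the force, the opening and the grip force at its end, in the units of the state.
- get_obs(): the state, without advancing time (a new reading comes with each control period).
- camera(name): name is "scene" or "top" or "wrist"; returns a dict with "pixels" (480x640x3 uint8, red, green, blue), "depth" (480x640 float32, m along the optical axis (not along the pixel's ray), 0 where there is no reading), "fx", "fy", "cx", "cy" (pixels), "rvec" (rotation vector, rad) and "tvec" (3), from world to camera coordinates, as OpenCV has them. Camera axes: x right, y down, z forward; pixel columns grow to the right and rows downward; lengths in m; the calibration is good to about 2 mm. A picture is of the moment at which its call begins.
- hand_in(): hands the job in; it is judged then, once.
The state is a dict: "time_s": time; "qpos": joint angles; "joint_vel": joint speeds; "tau": joint torques, N m; "ee_pos": TCP position; "eef_rot": TCP orientation; "force": force on the tool from outside, world axes, zero at the start; "moment": the same for the moment, N m; "grip_width": finger opening in m; "grip_force": force on a finger pad.
Only numpy, scipy, OpenCV 4.12 (cv2) and the standard library are available. Lean on these libraries where they do the work, as an engineer would, in place of code of your own. Each camera call takes 0.05 s, during which the arm holds its last target. There are 200 camera calls.

## Task

The lid lying loose on the empty tall tin belongs on the low tin that holds the bearing. Lift it clear of the tall tin, set it on the low tin and press it down past the spring clips until its flange sits fully home on the rim, level all round; do not drop it or bang it on. Leave both tins standing where they are, the bearing in its tin and the other things on the bench in their places.

Things in the scene. Friction and masses are not known exactly. Their poses are not given: they have to be found in the camera images.
- lid: Round aluminium lid, 180 g: flange 128 mm in diameter, 4 mm thick; below it a plug 18 mm deep (106 mm in diameter, tapering to 95 mm at the bottom) that enters a tin's mouth; a dark steel bar handle on top. Origin at the centre of the flange's underside, which lies on the rim when fully home; z up, x along the handle. Starts loose on the tall tin.
- lid_handle (a point): Centre of the lid's handle bar, 33 mm above the lid's origin. The bar is 70 mm long (lid's x), 14 mm wide (lid's y), 14 mm high, on two posts 10 mm long at its ends; 22 mm of free height between it and the flange's top. x along the bar.
- tall_tin: Empty round steel tin, 120 mm in diameter, 105 mm high, 4 mm wall, 112 mm mouth, standing loose on the bench. Origin at the centre of its underside.
- tall_tin_rim (a point): Centre of the tall tin's mouth, at rim height (105 mm above its underside).
- low_tin: Open round steel tin, 120 mm in diameter, 70 mm high, 112 mm mouth, loose on the bench, the bearing in it. Four spring clips (small steel bars) inside its mouth, 4 mm below the rim, leave a 103 mm opening and give way outwards: a lid merely laid on stops about 5 mm too high; a push of 10 to 20 N drives it home. Origin at the centre of its underside.
- low_tin_rim (a point): Centre of the low tin's mouth, at rim height (70 mm above its underside).
- bearing: Steel ball bearing, 80 mm outside diameter, 20 mm thick, lying flat on the low tin's floor. Origin at the centre of its underside.
- spray_can: Orange spray can, 66 mm in diameter, 192 mm high, black cap; bystander. Origin at the centre of its underside.
- wrench: Steel wrench, 200 mm long, lying flat; bystander. x along its length.
- carburettor: Aluminium carburettor body, 90 x 75 mm, 75 mm high; bystander. Origin at the centre of its underside.
There are look-alikes about, which are no part of the job. What is shaped like the lid but blue or red is not meant.

How it is judged:
By the outcome, as a careful person would: the job done as asked, in the order asked, and still so for the second after the job is handed in, with the robot touching nothing.
It also fails if it takes over 45 s, if anything falls off the work surface, if the arm or the gripper's body presses on something with over 40 N, if the wrist force passes 120 N, or if a joint passes its speed limit or range.

## Working session

There is one attempt and no reset: what is moved stays moved. The work goes in short steps, Python scripts to look and compute and a tool call to move; the robot and the scene stay as the last step left them, time stands still between calls to the robot, and variables do not carry over. Pictures are saved under pics/ and viewed, at most 10 in all, crops included, and the job is handed in when it is done.

Besides the shell and the picture viewer there is one more tool, called after "Emit:" as name(argument=value, ...) on one line, values as JSON. send_rows: Moves the arm, as the interface text tells. Its arguments: {"type":"object","properties":{"motion":{"type":"array"},"squeeze":{"type":"number"}},"required":["motion"]}

```bash
mkdir -p pics
cat > h.py <<'E'
from station import *
import numpy as np, cv2
def snap(n):
    c=camera(n); np.savez(f'{n}.npz',**c); return c
def pts(c):
    R=cv2.Rodrigues(np.array(c['rvec'],float))[0]; t=np.array(c['tvec'],float).ravel()
    v,u=np.mgrid[0:480,0:640]; d=c['depth']
    P=np.stack([(u-c['cx'])/c['fx']*d,(v-c['cy'])/c['fy']*d,d],-1)
    W=(P-t)@R; W[d==0]=np.nan; return W
def save(c,n): cv2.imwrite(f'pics/{n}.png',np.ascontiguousarray(c['pixels'][:,:,::-1]))
E
python3 - <<'E'
from h import *
for n in('top','scene'):
    save(snap(n),n+'0')
o=get_obs(); print(o)
E
```

```text
{'time_s': 0.1, 'qpos': array([-1.23658154e+00,  3.00388222e-01,  1.52151693e+00, -2.55160240e-05,
        1.32069837e+00, -6.66200634e-02]), 'joint_vel': array([-1.79004777e-03, -9.37089035e-04, -1.18400710e-05,  9.88431714e-04,
        1.10781633e-03,  1.33872017e-03]), 'tau': array([ 2.11565217e-03, -5.32642472e+01, -3.53283548e+01,  7.09111872e-02,
        2.34049349e-02, -4.77277661e-05]), 'ee_pos': array([ 0.21450669, -0.50619028,  0.20495893]), 'eef_rot': array([-3.14058239e+00, -4.26330094e-05,  4.00841158e-01]), 'force': array([-0.08525033, -0.6718878 , -0.36963891]), 'moment': array([ 0.02344657,  0.01903694, -0.0191852 ]), 'grip_force': 0.0, 'grip_width': 0.09376194828029169}
```

View pics/top0.png

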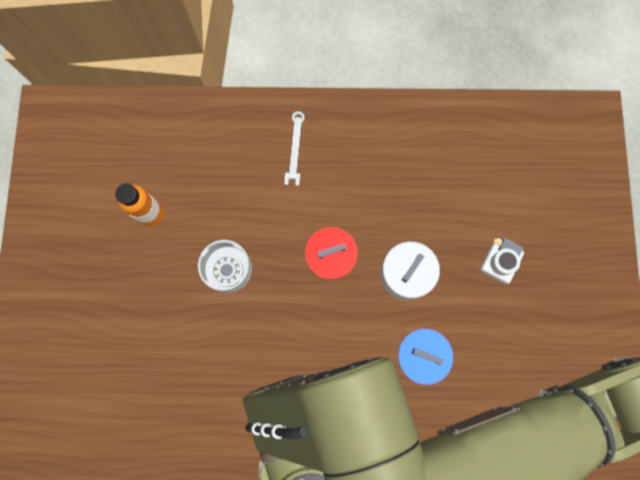

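View pics/scene0.png

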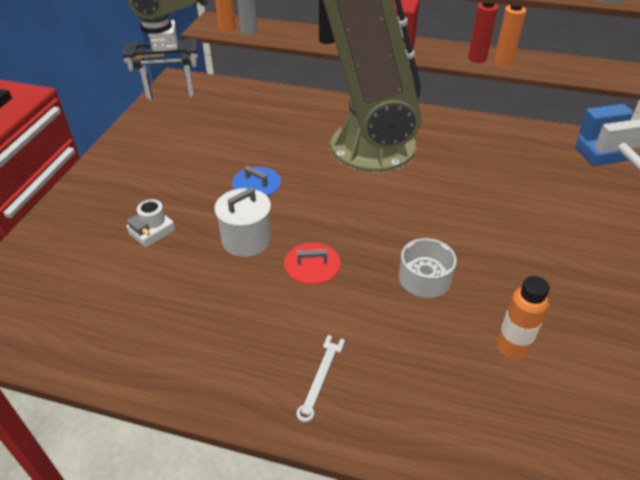

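The top view shows the aluminium lid on the tall tin at about (411,270), its handle running from (405,280) to (422,257). The low tin with the bearing is at (225,267). The red decoy is at (331,252), the blue one at (426,356), the carburettor at (503,260) and the spray can at (140,203). The scene view agrees: lid at (243,207), low tin at (427,265), and the space between them free apart from the flat red lid.

```bash
cat > m.py <<'E'
from h import *
def meas(c,name):
    W=pts(c); z=W[...,2]; p=c['pixels'].astype(int); sat=p.max(2)-p.min(2); br=p.mean(2)
    def circ(m,lbl):
        q=W[m]; 
        if len(q)<20: print(lbl,len(q)); return
        xy=np.float32(q[:,:2]); (cx,cy),r=cv2.minEnclosingCircle(xy)
        A=np.c_[q[:,:2],np.ones(len(q))]; k=np.linalg.lstsq(A,q[:,2],rcond=None)[0]
        print(name,lbl,len(q),'circ',np.round([cx,cy,r],4),'median',np.round(np.median(q,0),4),'bbmid',np.round((q.min(0)+q.max(0))/2,4),'slope',np.round(k[:2],3))
    return W,z,sat,br,circ
E
python3 - <<'E'
from m import *
for n,l,t in(('top',(411,270),(225,267)),('scene',(243,207),(427,265))):
    c=dict(np.load(n+'.npz')); W,z,sat,br,circ=meas(c,n)
    v,u=np.mgrid[0:480,0:640]
    near=lambda a,r:(np.hypot(u-a[0],v-a[1])<r)
    circ(near(l,45)&(abs(z-.109)<.008),'flange')
    h=near(l,45)&(z>.125); circ(h,'handle')
    q=W[h]; 
    if len(q)>5:
        hc=q[q[:,2]>.135]; d=hc[:,:2]-hc[:,:2].mean(0); w,V=np.linalg.eigh(d.T@d); print('bar dir',V[:,1],np.degrees(np.arctan2(V[1,1],V[0,1])),'z',np.percentile(hc[:,2],[50,95]), np.ptp(d@V[:,1]),np.ptp(d@V[:,0]), 'mid',hc[:,:2].mean(0))
    circ(near(t,45)&(abs(z-.07)<.005),'lowrim'); circ(near(t,40)&(abs(z-.02)<.005),'bearing')
    circ(near((331,252) if n=='top' else (312,263),40)&(z>.01)&(sat>90),'red')
    circ(near((426,356) if n=='top' else (257,181),40)&(z>.01)&(sat>90),'blue')
    print('max z between', )
E
```

```text
top flange 2187 circ [ 0.4695 -0.2184  0.0647] median [ 0.4682 -0.217   0.1095] bbmid [ 0.4696 -0.2181  0.1089] slope [0.001 0.003]
top handle 214 circ [ 0.4685 -0.2173  0.0353] median [ 0.468  -0.2168  0.1451] bbmid [ 0.4691 -0.2178  0.1382] slope [-0.019 -0.11 ]
bar dir [-0.82892681  0.55935708] 145.9886524872214 z [0.14520384 0.14956187] 0.07040564256028556 0.014277419841746632 mid [ 0.4688182  -0.21693847]
top lowrim 316 circ [0.4804 0.2213 0.0603] median [0.4798 0.2234 0.0697] bbmid [0.4803 0.2214 0.0699] slope [-0.008  0.002]
top bearing 559 circ [0.4803 0.2208 0.0598] median [0.4765 0.2229 0.0214] bbmid [0.4791 0.2197 0.02  ] slope [-0.004 -0.005]
top red 1891 circ [ 0.5216 -0.0352  0.0641] median [ 0.5181 -0.0351  0.0222] bbmid [ 0.5221 -0.0352  0.037 ] slope [0.002 0.001]
top blue 2086 circ [ 0.2742 -0.2619  0.0642] median [ 0.2729 -0.2606  0.0224] bbmid [ 0.2741 -0.2622  0.0394] slope [0.004 0.004]
max z between
scene flange 1335 circ [ 0.471  -0.2168  0.0681] median [ 0.4819 -0.2079  0.109 ] bbmid [ 0.4718 -0.2161  0.109 ] slope [-0.004  0.001]
scene handle 256 circ [ 0.4753 -0.212   0.0361] median [ 0.4746 -0.2157  0.1419] bbmid [ 0.4736 -0.2153  0.1374] slope [-0.257 -0.352]
bar dir [-0.82597457  0.56370738] 145.6874226448316 z [0.14296006 0.14729383] 0.07157376872676204 0.020622705157970968 mid [ 0.47379055 -0.21506713]
scene lowrim 392 circ [0.4814 0.2257 0.0633] median [0.4862 0.2237 0.069 ] bbmid [0.4823 0.2229 0.0696] slope [ 0.001 -0.004]
scene bearing 609 circ [0.4827 0.2229 0.0622] median [0.4607 0.223  0.0209] bbmid [0.4826 0.2226 0.02  ] slope [-0.005 -0.004]
scene red 1527 circ [ 0.5223 -0.0334  0.0666] median [ 0.5339 -0.0302  0.022 ] bbmid [ 0.5221 -0.0343  0.0363] slope [-0.004  0.001]
scene blue 676 circ [ 0.2751 -0.2589  0.0656] median [ 0.2762 -0.2538  0.0219] bbmid [ 0.2644 -0.2612  0.0313] slope [0.021 0.004]
max z between
```

Emit:
send_rows(motion=[[[0,0,0],[0,0,1],1],[[0,0,0],[0,0,1],1],[[0,0,0],[0,0,1],1],[[0,0,0],[0,0,1],1],[[0,0,0],[0,0,1],1],[[0,0,0],[0,0,1],1],[[0,0,0],[0,0,1],1],[[0,0,0],[0,0,1],1],[[0,0,0],[0,0,0.3],1]])

```text
time_s: 1.0
ee_pos: [0.2145, -0.5063, 0.2051]
eef_rot: [-3.141, 0.001, -0.6]
force: [0.4, 0.7, -0.1]
grip_width: 0.0938
grip_force: 0.0
```

Emit:
send_rows(motion=[[[0.1,-1,0],[0,0,0],1],[[0.1,-1,0],[0,0,0],1],[[0.1,-1,0],[0,0,0],1],[[0.1,-1,0],[0,0,0],1],[[0.1,-1,0],[0,0,0],1],[[0.1,-1,0],[0,0,0],1],[[0.1,-1,0],[0,0,0],1],[[0.1,-1,0],[0,0,0],1],[[0.2,-1,0],[0,0,0],1],[[0.2,-1,0],[0,0,0],1],[[0.2,-0.5,0],[0,0,0],1],[[0,0,0],[0,0,0],1]])

```text
time_s: 2.2
ee_pos: [0.4269, -0.268, 0.2051]
eef_rot: [-3.141, 0.001, -0.593]
force: [-0.2, -0.7, 0.1]
grip_width: 0.0942
grip_force: 0.0
```

Run:
```python
from m import *
c=snap('wrist'); save(c,'wrist1'); o=get_obs(); print(o['time_s'],o['ee_pos'],o['eef_rot'],o['qpos'])
W,z,sat,br,circ=meas(c,'wrist')
g=np.hypot(W[...,0]-.469,W[...,1]+.2175)<.08
circ(g&(abs(z-.109)<.006),'flange')
h=g&(z>.125)&(z<.152); q=W[h]; q=q[q[:,2]>.137]
(r,s,a)=cv2.minAreaRect(np.float32(q[:,:2])); print('bar',r,s,a,np.median(q[:,2]),len(q))
d=q[:,:2]-q[:,:2].mean(0); w,V=np.linalg.eigh(d.T@d); print(np.degrees(np.arctan2(V[1,1],V[0,1])))
t=dict(np.load('top.npz')); W=pts(t); q=W[185:235,100:165].reshape(-1,3); q=q[q[:,2]>.18]; print('can top',q.mean(0),len(q))
```

```text
2.25 [ 0.42608981 -0.26870014  0.20510008] [ 3.14155796e+00  7.53709721e-04 -5.93717114e-01] [-6.35314719e-01  1.97507789e-01  1.64956998e+00 -6.85966106e-05
  1.29526650e+00  1.52921740e+00]
wrist flange 14373 circ [ 0.4699 -0.2183  0.0642] median [ 0.4757 -0.2269  0.1081] bbmid [ 0.47   -0.2184  0.109 ] slope [0.    0.001]
bar (0.4702126383781433, -0.2187606394290924) (0.014560242183506489, 0.06932894885540009) 55.807621002197266 0.1438945181173222 1614
147.83039224108856
can top [0.61673707 0.42147868 0.1915029 ] 365
```

View pics/wrist1.png

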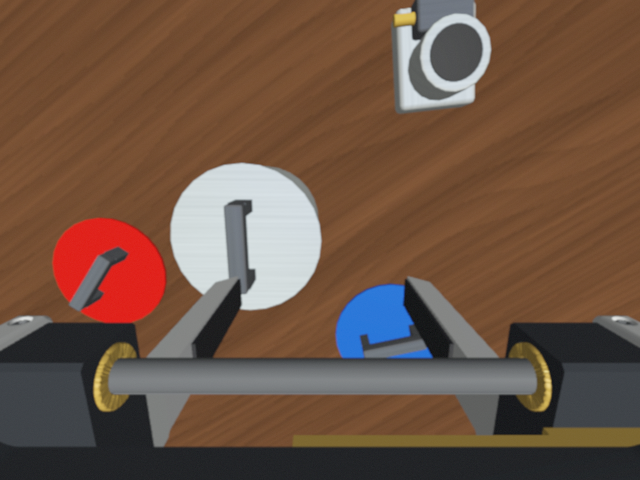

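The wrist view shows the aluminium lid at (245,235), its handle at about (238,248) lined up with the image vertical (tool x). The heights agree across the views: flange top 0.109, bar top 0.144–0.145. Next I centre over the bar and check from a second wrist position.

Emit:
send_rows(motion=[[[0.1,-0.8,0],[0,0,0],1],[[0.1,-0.8,0],[0,0,0],1],[[0.07,-0.62,0],[0,0,0],1],[[0,0,0.5],[0,0,0],1],[[0,0,0],[0,0,0],1],[[0,0,0],[0,0,0],1]])

```text
time_s: 2.85
ee_pos: [0.4694, -0.2192, 0.1905]
eef_rot: [3.141, 0.001, -0.596]
force: [0.2, 0.3, 0.3]
grip_width: 0.0937
grip_force: 0.0
```

Run:
```python
from m import *
c=snap('wrist'); save(c,'wrist2'); o=get_obs(); print(o['time_s'],o['ee_pos'],o['eef_rot'],o['force'])
W,z,sat,br,circ=meas(c,'wrist')
g=np.hypot(W[...,0]-.47,W[...,1]+.218)<.07
circ(g&(abs(z-.109)<.006),'flange')
q=W[g&(z>.137)&(z<.152)]
print('bar',cv2.minAreaRect(np.float32(q[:,:2])),np.median(q[:,2]),len(q))
```

```text
2.9 [ 0.46963725 -0.21925785  0.19092078] [ 3.14156952e+00 -2.39775907e-04 -5.96228743e-01] [-0.13035181  0.34130652  1.01789732]
wrist flange 16506 circ [ 0.4699 -0.2182  0.0643] median [ 0.4747 -0.2223  0.1081] bbmid [ 0.4699 -0.2183  0.1095] slope [ 0. -0.]
bar ((0.4702157974243164, -0.21842588484287262), (0.0139086302369833, 0.06985966116189957), 56.190277099609375) 0.14391116165544854 1850
```

View pics/wrist2.png

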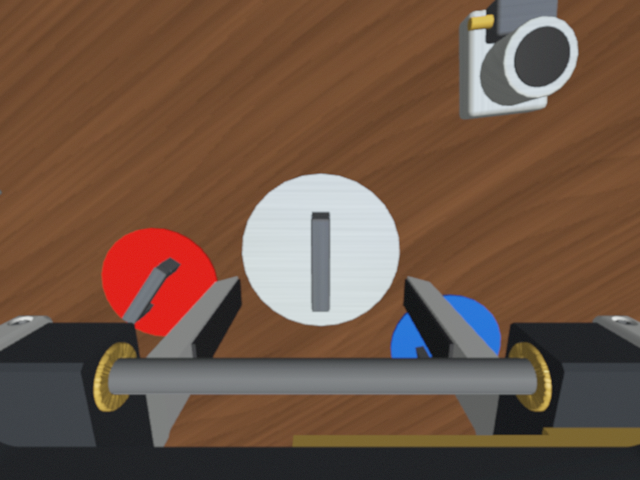

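The bar at (320,262) is centred and upright between the fingers. I'll go down and close.

Emit:
send_rows(motion=[[[0,0,0.7],[0,0,0],1],[[0,0,0.7],[0,0,0],1],[[0,0,0.6],[0,0,0],1],[[0,0,0.3],[0,0,0],1],[[0,0,0.2],[0,0,0],1],[[0,0,0],[0,0,0],1],[[0,0,0],[0,0,0],1]], squeeze=45)

```text
time_s: 3.6
ee_pos: [0.4703, -0.2188, 0.1163]
eef_rot: [-3.141, -0.001, -0.595]
force: [-0.1, 0.4, 0.0]
grip_width: 0.0938
grip_force: 0.0
```

Emit:
send_rows(motion=[[[0,0,0],[0,0,0],-0.4],[[0,0,0],[0,0,0],-0.6],[[0,0,0],[0,0,0],-0.7],[[0,0,0],[0,0,0],-0.8],[[0,0,0],[0,0,0],-1],[[0,0,0],[0,0,0],-1],[[0,0,0],[0,0,0],-1],[[0,0,0],[0,0,0],-1]])

```text
time_s: 4.4
ee_pos: [0.47, -0.2185, 0.1154]
eef_rot: [-3.142, 0.0, -0.595]
force: [-0.9, -0.3, -0.5]
grip_width: 0.0333
grip_force: 0.0
```

Emit:
send_rows(motion=[[[0,0,0],[0,0,0],-1],[[0,0,0],[0,0,0],-1],[[0,0,0],[0,0,0],-1],[[0,0,0],[0,0,0],-1],[[0,0,0],[0,0,0],-1],[[0,0,0],[0,0,0],-1]])

```text
time_s: 5.0
ee_pos: [0.47, -0.2185, 0.1154]
eef_rot: [-3.142, 0.0, -0.595]
force: [0.1, 1.0, -0.2]
grip_width: 0.0134
grip_force: 45.0
```

Emit:
send_rows(motion=[[[0,0,-0.1],[0,0,0],-1],[[0,0,-0.2],[0,0,0],-1],[[0,0,-0.3],[0,0,0],-1],[[0,0,-0.4],[0,0,0],-1],[[0,0,-0.5],[0,0,0],-1],[[0,0,-0.5],[0,0,0],-1],[[0,0,-0.5],[0,0,0],-1],[[0,0,-0.3],[0,0,0],-1],[[0,0,-0.2],[0,0,0],-1],[[0,0,0],[0,0,0],-1]])

```text
time_s: 6.0
ee_pos: [0.4702, -0.2186, 0.2062]
eef_rot: [-3.142, -0.001, -0.595]
force: [-1.0, 0.7, -1.2]
grip_width: 0.0138
grip_force: 45.0
```

Run:
```python
from m import *
c=snap('wrist'); o=get_obs(); print(o['time_s'],o['ee_pos'],o['eef_rot'],o['force'],o['moment'],o['grip_force'])
W,z,sat,br,circ=meas(c,'wrist')
zz=o['ee_pos'][2]
g=np.hypot(W[...,0]-.47,W[...,1]+.218)<.075
circ(g&(abs(z-zz+.0065)<.008)&(sat<40)&(br>150),'flange')
c=snap('top'); W,z,sat,br,circ=meas(c,'top')
circ((abs(z-.105)<.005)&(np.hypot(W[...,0]-.47,W[...,1]+.218)<.08),'tallrim')
```

```text
6.05 [ 0.46998458 -0.21849607  0.20546066] [-3.14158958e+00 -8.42917473e-05 -5.95200492e-01] [-0.17729459  0.12619642 -2.43395399] [0.0477593  0.04529544 0.02376301] 44.999388456344604
wrist flange 20782 circ [ 0.4696 -0.2189  0.0642] median [ 0.4921 -0.2394  0.1989] bbmid [ 0.4758 -0.2198  0.2007] slope [ 0.001 -0.   ]
tallrim 17
```

Emit:
send_rows(motion=[[[0,0,-0.2],[0,0,-0.6],-1],[[0,0,-0.3],[0,0,-0.9],-1],[[0,0,-0.3],[0,0,-0.9],-1],[[0,0,-0.2],[0,0,-0.9],-1],[[0,0,0],[0,0,-0.9],-1],[[0,0,0],[0,0,-0.7],-1],[[0,0,0],[0,0,0],-1]])

```text
time_s: 6.8
ee_pos: [0.4698, -0.2184, 0.2348]
eef_rot: [-3.141, 0.001, -0.006]
force: [-0.5, -0.1, -2.0]
grip_width: 0.0136
grip_force: 45.0
```

Emit:
send_rows(motion=[[[0,-0.4,0],[0,0,0],-1],[[0,-0.8,0],[0,0,0],-1],[[0,-1,0],[0,0,0],-1],[[0,-1,0],[0,0,0],-1],[[0,-1,0],[0,0,0],-1],[[0,-1,0],[0,0,0],-1],[[0,-1,0],[0,0,0],-1],[[0,-1,0],[0,0,0],-1],[[0,-1,0],[0,0,0],-1],[[0,-1,0],[0,0,0],-1],[[0,-0.8,0],[0,0,0],-1],[[0,-0.5,0],[0,0,0],-1]])

```text
time_s: 8.0
ee_pos: [0.4716, 0.0987, 0.2353]
eef_rot: [-3.141, 0.0, -0.008]
force: [0.4, -0.7, -3.0]
grip_width: 0.0135
grip_force: 45.0
```

Emit:
send_rows(motion=[[[0,0,0],[0,0,0],-1],[[0,0,0],[0,0,0],-1]])

```text
time_s: 8.2
ee_pos: [0.4719, 0.0966, 0.2353]
eef_rot: [3.141, 0.0, -0.008]
force: [-0.1, 0.1, -1.9]
grip_width: 0.0134
grip_force: 45.0
```

Run:
```python
from m import *
o=get_obs(); print(o['time_s'],o['ee_pos'],o['eef_rot'],o['force'],o['qpos'])
for n in('wrist','top'):
    c=snap(n); save(c,n+'3')
    W,z,sat,br,circ=meas(c,n)
    g=np.hypot(W[...,0]-.481,W[...,1]-.2215)<.068
    circ(g&(abs(z-.07)<.003),'lowrim')
    q=W[g&(abs(z-.07)<.003)][:,:2]
    from scipy.optimize import least_squares
    s=least_squares(lambda p:np.hypot(*(q-p[:2]).T)-.058,[.481,.2215],loss='soft_l1',f_scale=.001); print('fit r=58',s.x,np.std(s.fun))
```

```text
8.2 [0.47194545 0.09661227 0.23527306] [ 3.14142428e+00  3.64451149e-04 -7.72240147e-03] [-0.11197606  0.14118895 -1.93479401] [ 1.25938558e-01  1.23461476e-01  1.66427670e+00 -1.21128774e-04
  1.35423812e+00  1.70448331e+00]
wrist lowrim 1150 circ [0.4813 0.2212 0.0602] median [0.5095 0.2481 0.0687] bbmid [0.4809 0.2235 0.0692] slope [ 0.001 -0.001]
fit r=58 [0.48091416 0.22006535] 0.0018032342510746846
top lowrim 104 circ [0.4789 0.2417 0.0559] median [0.4695 0.2644 0.0703] bbmid [0.4789 0.2581 0.07  ] slope [-0.008  0.021]
fit r=58 [0.48072771 0.22025814] 0.0022160611011600197
```

View pics/wrist3.png

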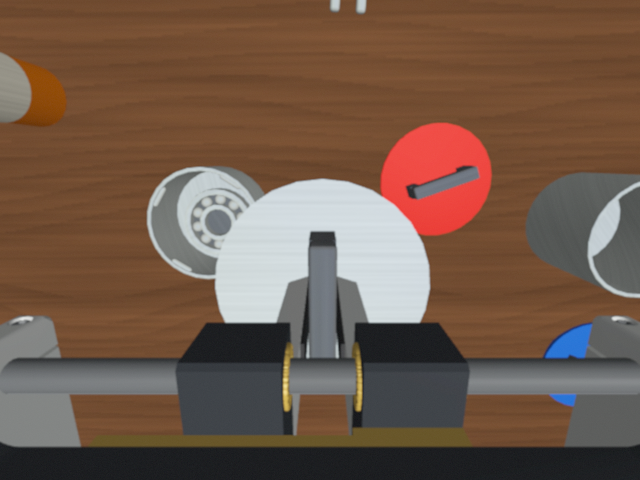

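The wrist view shows the lid level in the fingers at about (322,285). The low tin is at (205,222), standing with the bearing in it, and the red lid and tall tin are undisturbed. I take the tin centre as (0.481, 0.2212) with the rim at 0.069–0.070, and move over it.

Emit:
send_rows(motion=[[[0,-0.4,0],[0,0,-0.06],-1],[[0.1,-0.8,0],[0,0,0],-1],[[0.1,-1,0.3],[0,0,0],-1],[[0.1,-0.9,0.6],[0,0,0],-1],[[0,-0.7,0.6],[0,0,0],-1],[[0,-0.35,0.6],[0,0,0],-1],[[0,0,0.6],[0,0,0],-1],[[0,0,0.5],[0,0,0],-1],[[0,0,0.3],[0,0,0],-1],[[0,0,0],[0,0,0],-1],[[0,0,0],[0,0,0],-1]])

```text
time_s: 9.4
ee_pos: [0.4817, 0.2211, 0.1311]
eef_rot: [-3.141, -0.001, -0.0]
force: [0.2, -0.4, -2.1]
grip_width: 0.0137
grip_force: 45.0
```

Run:
```python
from m import *
o=get_obs(); print(o['time_s'],o['ee_pos'],o['eef_rot'],o['force'])
for n in('scene','wrist'):
    c=snap(n); 
    if n=='scene': cv2.imwrite('pics/scene4.png',cv2.resize(np.ascontiguousarray(c['pixels'][150:330,320:560,::-1]),None,fx=3,fy=3))
    W,z,sat,br,circ=meas(c,n)
    g=np.hypot(W[...,0]-.481,W[...,1]-.2215)<.07
    circ(g&(abs(z-.07)<.003),'lowrim'); circ(g&(abs(z-o['ee_pos'][2]+.0065)<.004)&(sat<40)&(br>130),'flange')
```

```text
9.4 [0.48165942 0.22107787 0.13105409] [-3.14132310e+00 -6.52243180e-04 -2.93390799e-04] [ 0.23354211 -0.35641077 -2.13495085]
scene lowrim 175 circ [0.4835 0.2231 0.0608] median [0.5222 0.2235 0.0695] bbmid [0.502  0.2229 0.07  ] slope [-0.005  0.001]
scene flange 1541 circ [0.4808 0.223  0.0669] median [0.4936 0.2263 0.1248] bbmid [0.4828 0.2222 0.1246] slope [-0.001  0.002]
lowrim 0
wrist flange 20798 circ [0.4813 0.2209 0.0643] median [0.504  0.2208 0.124 ] bbmid [0.49   0.2209 0.1246] slope [0.002 0.001]
```

View pics/scene4.png

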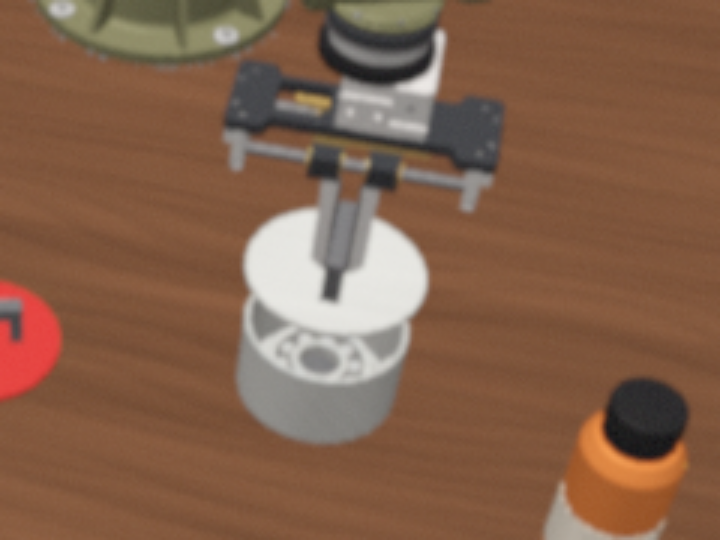

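The crop shows the level lid at about (335,270) straight above the low tin at (325,350), with the bearing inside and the can well clear. Going down gently.

Emit:
send_rows(motion=[[[0,0,0.2],[0,0,0],-1],[[0,0,0.3],[0,0,0],-1],[[0,0,0.3],[0,0,0],-1],[[0,0,0.2],[0,0,0],-1],[[0,0,0.15],[0,0,0],-1],[[0,0,0.1],[0,0,0],-1],[[0,0,0.1],[0,0,0],-1],[[0,0,0.05],[0,0,0],-1],[[0,0,0],[0,0,0],-1]], squeeze=60)

```text
time_s: 10.4
ee_pos: [0.4813, 0.221, 0.0884]
eef_rot: [3.142, 0.0, 0.0]
force: [-0.3, -0.4, -1.9]
grip_width: 0.0134
grip_force: 60.0
```

Emit:
send_rows(motion=[[[0,0,0.04],[0,0,0],-1],[[0,0,0.04],[0,0,0],-1],[[0,0,0],[0,0,0],-1],[[0,0,0],[0,0,0],-1]])

```text
time_s: 10.8
ee_pos: [0.4814, 0.221, 0.0861]
eef_rot: [3.142, -0.0, 0.0]
force: [-0.3, -0.2, -0.9]
grip_width: 0.0137
grip_force: 60.0
```

Emit:
send_rows(motion=[[[0,0,0.03],[0,0,0],-1],[[0,0,0.03],[0,0,0],-1],[[0,0,0.03],[0,0,0],-1],[[0,0,0],[0,0,0],-1]])

```text
time_s: 11.2
ee_pos: [0.4815, 0.2211, 0.0834]
eef_rot: [-3.141, -0.0, 0.0]
force: [-0.2, 1.6, -0.6]
grip_width: 0.0133
grip_force: 60.0
```

Emit:
send_rows(motion=[[[0,0,0.03],[0,0,0],-1],[[0,0,0.03],[0,0,0],-1],[[0,0,0],[0,0,0],-1]])

```text
time_s: 11.5
ee_pos: [0.4815, 0.221, 0.0815]
eef_rot: [-3.142, -0.0, -0.0]
force: [0.9, 0.7, 0.1]
grip_width: 0.0136
grip_force: 60.0
```

Emit:
send_rows(motion=[[[0,0,0.03],[0,0,0],-1],[[0,0,0],[0,0,0],-1]])

```text
time_s: 11.7
ee_pos: [0.4814, 0.2209, 0.0805]
eef_rot: [3.142, 0.0, -0.0]
force: [1.5, 1.4, 0.3]
grip_width: 0.0133
grip_force: 60.0
```

Emit:
send_rows(motion=[[[0,0,0.03],[0,0,0],-1],[[0,0,0],[0,0,0],-1]])

```text
time_s: 11.9
ee_pos: [0.4814, 0.221, 0.0804]
eef_rot: [-3.142, -0.0, -0.0]
force: [-3.0, -1.4, 9.3]
grip_width: 0.0136
grip_force: 60.0
```

```bash
cat > chk.py <<'E'
from m import *
o=get_obs(); print(o['time_s'],o['ee_pos'],o['force'],o['moment'])
for n in('scene','wrist'):
    c=snap(n); 
    W,z,sat,br,circ=meas(c,n)
    g=np.hypot(W[...,0]-.481,W[...,1]-.2215)<.07
    circ(g&(abs(z-.077)<.007)&(sat<40)&(br>130),'flange')
    q=W[g&(z>.1)&(z<.12)]; print('barz',np.percentile(q[:,2],[50,80,90]) if len(q) else 0)
E
python3 chk.py
```

```text
11.9 [0.48143352 0.22095627 0.08039273] [-3.03294779 -1.43462213  9.30800585] [-0.15277828  0.67868449 -0.02168821]
scene flange 1520 circ [0.4817 0.2241 0.0671] median [0.4939 0.226  0.0743] bbmid [0.4842 0.2222 0.0768] slope [0.002 0.   ]
barz [0.10985431 0.11213664 0.11370835]
wrist flange 20809 circ [0.4811 0.2207 0.0641] median [0.5036 0.221  0.0731] bbmid [0.4899 0.2207 0.077 ] slope [0. 0.]
barz [0.10901024 0.10978057 0.11212625]
```

Emit:
send_rows(motion=[[[0,0,0.03],[0,0,0],-1],[[0,0,0],[0,0,0],-1]])

```text
time_s: 12.2
ee_pos: [0.4815, 0.221, 0.0804]
eef_rot: [-3.141, -0.001, 0.0]
force: [-7.6, -4.3, 20.3]
grip_width: 0.0132
grip_force: 60.0
```

Emit:
send_rows(motion=[[[0,0,0.03],[0,0,0],-1],[[0,0,0],[0,0,0],-1]])

```text
time_s: 12.4
ee_pos: [0.4816, 0.221, 0.0804]
eef_rot: [-3.141, -0.001, 0.0]
force: [-13.8, -5.2, 31.5]
grip_width: 0.0134
grip_force: 60.0
```

```bash
python3 chk.py
```

```text
12.4 [0.48155898 0.22099019 0.08036592] [-13.80354069  -5.17765857  31.54158874] [-0.95554637  2.36199749 -0.01287851]
scene flange 1516 circ [0.483  0.2251 0.0673] median [0.4941 0.2256 0.0743] bbmid [0.4842 0.2219 0.0769] slope [ 0. -0.]
barz [0.1101118  0.11236784 0.11484389]
wrist flange 20776 circ [0.4811 0.2207 0.0642] median [0.5036 0.2205 0.0731] bbmid [0.4896 0.2207 0.0768] slope [-0.  0.]
barz [0.10902502 0.10983796 0.11212025]
```

The lid no longer moves at 31 N. It is level, and the flange top is at about 0.074, so it is home. Now I take the load off and release.

Emit:
send_rows(motion=[[[0,0,-0.03],[0,0,0],-1],[[0,0,-0.03],[0,0,0],-1],[[0,0,-0.03],[0,0,0],-1],[[0,0,0],[0,0,0],-1]])

```text
time_s: 12.9
ee_pos: [0.4813, 0.2209, 0.0805]
eef_rot: [3.141, 0.0, -0.0]
force: [0.4, 0.3, 0.9]
grip_width: 0.0135
grip_force: 60.0
```

Emit:
send_rows(motion=[[[0,0,0],[0,0,0],-0.5],[[0,0,0],[0,0,0],-0.3],[[0,0,0],[0,0,0],0],[[0,0,0],[0,0,0],0],[[0,0,0],[0,0,0],0],[[0,0,0],[0,0,0],0]], squeeze=20)

```text
time_s: 13.5
ee_pos: [0.4814, 0.221, 0.0807]
eef_rot: [3.142, 0.0, 0.0]
force: [0.5, 0.6, -0.8]
grip_width: 0.0468
grip_force: 0.0
```

Emit:
send_rows(motion=[[[0,0,-0.1],[0,0,0],0],[[0,0,-0.3],[0,0,0],0],[[0,0,-0.6],[0,0,0],0],[[0,0,-0.8],[0,0,0],0],[[0,0,-0.8],[0,0,0],0],[[0,0,-0.8],[0,0,0],0],[[0,0,-0.6],[0,0,0],0],[[-0.8,0,-0.3],[0,0,0],0],[[-0.8,0,0],[0,0,0],0],[[-0.8,0,0],[0,0,0],0],[[0,0,0],[0,0,0],0]])

```text
time_s: 14.6
ee_pos: [0.4077, 0.2211, 0.2107]
eef_rot: [-3.141, -0.001, 0.001]
force: [-0.3, -1.0, -0.2]
grip_width: 0.0471
grip_force: 0.0
```

```bash
python3 chk.py
python3 - <<'E'
from m import *
import glob
W=dict(np.load('scene.npz')); cv2.imwrite('pics/scene5.png',np.ascontiguousarray(W['pixels'][:,:,::-1]))
E
```

```text
14.6 [0.4077236  0.22109149 0.21074018] [-0.31957922 -1.01222616 -0.24214901] [-0.0004638   0.03450562  0.00973063]
scene flange 1732 circ [0.4818 0.2216 0.0661] median [0.4873 0.2258 0.0743] bbmid [0.4822 0.2221 0.0766] slope [0.001 0.001]
barz [0.10980007 0.11148453 0.11230513]
wrist flange 13969 circ [0.4813 0.2207 0.0641] median [0.4851 0.2205 0.0732] bbmid [0.4814 0.2207 0.0731] slope [0. 0.]
barz [0.10901691 0.10966884 0.10996855]
```

View pics/scene5.png

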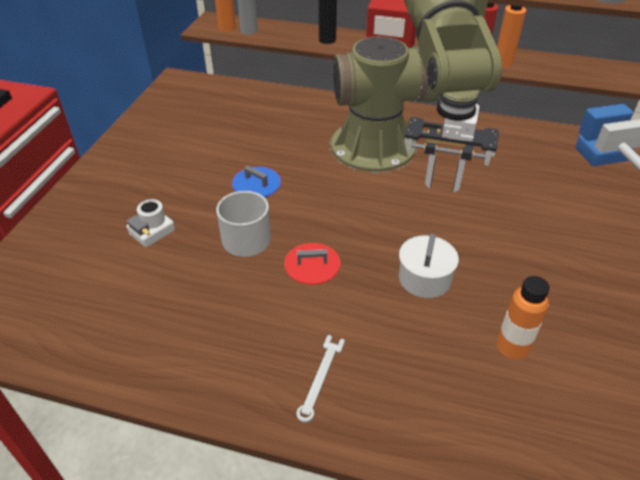

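The lid sits level on the low tin at (428,255), flange top still at 0.0732–0.0743 after release. The tall tin stands at (243,225), the other things are in place, and the arm is clear.

```bash
python3 -c "
from station import *
print(hand_in())"
```

```text
the job is handed in; nothing more can be done
None
```

The lid is pressed home and level on the low tin, both tins and the other things stayed in place in the last camera view, and the job is handed in at about 15 s.

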